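# Load the drill jig, bolt its leaf down and pin the bolt

### The job

Set the bare aluminium block flat down in the drill jig's nest, close the blue hinged leaf over it, and slide the bolt all the way across the leaf into the yellow keeper. Then secure the bolt with the ball-lock pin from the orange stand: keep its red side button squeezed in while you lower it through the hole in the grey guide block until its head sits on the block, and let go so the balls lock. Leave the brass and black blocks where they are.

Things in the scene. Friction and masses are not known exactly. Their poses are not given: they have to be found in the camera images.
- jig: Leaf drill jig, fixed. Origin: below the nest centre, at bench height. x: from the bolt side (robot side) to the hinge side; y: the way the bolt slides home; z up. Dark base plate 16 mm thick, x -100..90, y -190..70 mm. Bolt line at x -70 mm. Grey bolt bed and guide block x -93..-47 mm, bed y -184..-28, top z 65; block y -72..-28, top z 85. Two hinge ears at x 65, y +-44, up to z 60.
- nest (a point): Centre of the nest's floor, 16 mm above the bench; axes as the jig's. The nest is a 56 x 56 mm square marked off by four low aluminium rails (8 mm high, 8 mm thick, 36 mm long, at the middle of each side), sides along the jig's x and y.
- blank_alu: The bare aluminium block to load: 50 x 50 x 36 mm high, two dark 12 mm dots on top, 0.24 kg. Origin: centre of its underside, z up, x and y along its sides (any quarter turn fits).
- blank_brass: Brass block of the same 50 x 50 x 36 mm size; leave alone. Origin: centre of its underside.
- blank_black: Black plastic block of the same 50 x 50 x 36 mm size; leave alone. Origin: centre of its underside.
- leaf (a joint): Angle of the blue leaf (rad): 0 = closed, level; grows as it opens; 1.57 = upright; stop at 1.85 (leaning away from the robot). It starts open and stays by hinge friction within about 0.4 rad of upright; pushed further towards closed it sinks shut by itself in 1 to 2 s. A push under 5 N moves it.
- leaf_hinge (a point): Middle of the leaf's hinge axis, 65 mm from the nest centre along the jig's x, 59 mm above the bench; the axis lies along the jig's y. Axes as the jig's.
- leaf_edge (a point): Middle of the leaf's free end (mid thickness), 152 mm from the hinge axis. The leaf is a flat plate 8 mm thick, 60 mm wide up to 118 mm from the hinge, then a 24 mm wide tongue that goes under the bolt. Closed it spans z 55..63 mm, 3 mm above a seated block, the tongue in the gap between guide block and keeper.
- bolt (a joint): Slide of the bolt (m): 0 = fully withdrawn, grows along the jig's +y, stop at 0.074 = fully home, nose 19 mm inside the keeper. About 3 N of friction, no spring, stays where it is left. At its start (0 to 0.012) it is clear of the leaf's path.
- bolt_nose (a point): Centre of the nose end of the bolt, a flat steel bar 26 mm wide (jig x) x 10 mm thick x 148 mm long, underside 65 mm above the bench, lying along the jig's y.
- bolt_knob (a point): Top centre of the bolt's upright black knob, a round post 14 mm in diameter and 40 mm tall standing on the bar (its foot at z 75, its top at z 115 mm), 134 mm behind the nose. Axes as the jig's.
- pin_hole (a point): Centre of the pin hole's mouth on the guide block's top face, 85 mm above the bench; vertical. 13 mm wide through the block's 8 mm thick top, then a 13 mm hole in the bolt (lined up only when the bolt is fully home, else solid bolt is below), then a 19 mm bore below z 65 mm. With the bolt home its knob stands 46 mm from the hole along jig -y.
- stand: Orange block 56 x 56 x 46 mm high, fixed, with a 17 mm vertical through hole in which the pin stands at the start. Origin: centre of its underside.
- pin: Ball-lock pin, upright in the stand, 68 g. Steel shank 9 mm in diameter, 40 mm long, tapered tip, under a black head 20 x 20 x 26 mm high. Origin: the tip; z up, head at z 40..66 mm, button on its +x face. The head's underside rests on the stand (origin 6 mm above the bench), later on the guide block. Brass balls 8 mm above the tip stick out to 14 mm across, and draw in while the button is squeezed.
- pin_head (a point): Centre of the pin's black head, 53 mm above the shank's tip. Axes as the pin's.
- pin_button (a joint): Travel of the red side button into the pin's head (m): 0 = released, 0.003 = fully squeezed; spring 2.4 to 6 N. Squeeze the head along its x axis. The button (14 mm wide, 18 mm high) stands 4 mm proud of the head's +x face, 1 mm when squeezed: 24 mm across released, 21 mm squeezed.
- keeper (a point): Middle of the opening of the yellow keeper, which the bolt enters; the keeper spans jig x -93..-47, y 19..39 mm, top at z 85 mm.
There are look-alikes about, which are no part of the job. What is shaped like the pin but green or purple is not meant.

How it is judged (in metres and radians):
On the way, in this order (a step that is already met when the one before it is completed fails the run):
1. the aluminium block sits flat on the nest's floor, released (horizontal distance between blank_alu and nest below 0.006 m and z of blank_alu in the frame of nest below 0.002 m and angle between blank_alu's own z axis and vertical below 0.05 rad and contact force between the fingers and blank_alu below 0.1 N), for 0.2 s.
2. the leaf is closed over the block (value of joint leaf below 0.03 rad), for 0.2 s.
3. the bolt is fully home in the keeper (value of joint bolt above 0.071 m), for 0.2 s.
4. the pin goes into the hole with its button squeezed (horizontal distance between pin and pin_hole below 0.006 m and z of pin in the frame of pin_hole below -0.012 m and value of joint pin_button above 0.002 m), for 0.05 s.
5. the pin is fully down and its button is released (horizontal distance between pin and pin_hole below 0.006 m and z of pin in the frame of pin_hole below -0.037 m and value of joint pin_button below 0.001 m), for 0.2 s.
At the end, for the whole second after the job is handed in: Block flat in the nest (centre within 6 mm, underside within 2 mm), leaf closed (under 0.03 rad), bolt home (over 71 of 74 mm), pin upright in its hole with tip within 6 mm of the axis and 37 mm or more below the mouth, button out (under 1 mm); block and pin at rest (all of step 5 and horizontal distance between blank_alu and nest below 0.006 m and z of blank_alu in the frame of nest below 0.002 m and angle between blank_alu's own z axis and vertical below 0.05 rad and value of joint leaf below 0.03 rad and value of joint bolt above 0.071 m and angle between pin's own z axis and vertical below 0.15 rad and linear speed of each of pin, blank_alu below 0.02 m/s); the robot touches nothing.
It fails at once if the brass or black block is moved more than 20 mm (distance of any of blank_brass, blank_black from where it was at the start of the episode above 0.02 m).
It also fails if it takes over 72 s, if anything falls off the work surface, if the arm or the gripper's body presses on something with over 40 N, if the wrist force passes 120 N, or if a joint passes its speed limit or range.

### The arm

A 6-joint arm with a two-finger parallel gripper is mounted at the origin on the work surface. World frame = base frame: x ahead of the robot, y to its left, z up, the work surface at z = 0. Lengths are in m, angles in degrees, forces in N, time in s.
With the tool pointing down it reaches from about 0.225 to 0.725 m from the base axis. Payload 3.1 kg.
Tool frame: the origin (TCP) lies midway between the tips of the shut fingers; the grasp point (between the pads) lies arm.grip_depth behind it (arm.grip_depth is the distance from the TCP to the grasp point, in m); x points along the fingers, y is the direction in which the jaws open and shut, and the axes are right-handed (so a half turn about x gives the same grasp; the last joint's range is limited). The gripper opens to 85 mm and grips with 20 to 120 N. Pads are 22 mm wide; open, the fingers measure 114 mm over their backs; the gripper's body (76 mm by 85 mm) begins 54 mm behind the grasp point. The pads swing forward as they close: fully open they stand 13 mm farther back than shut.
Start: joints at [62.693, 2.75, 5.684, 92.934, 0, 82.678], TCP at [0.179, 0.493, 0.231] pointing down, gripper open.
Joint ranges: [-166.93, 166.93], [-56.73, 111.36], [-69.38, 81.34], [-121.58, 131.49], [-85.45, 84.26], [-180, 180]. Speed limits (degrees/s): [159.86, 159.86, 180, 180, 180, 180].

### API

Orientations are given as a 3x3 rotation matrix whose columns are the frame's x, y, z axes.
In Python, from bench import arm, fingers, sensors, optics gives the robot as it stands. Calls block until the motion is done:
- arm.move_pose(position, orientation): joint-space move of the TCP to a pose.
- arm.move_straight(position, vel=0.15, attitude=None, until_force=None): straight line of the TCP; attitude=None keeps the orientation; vel is the mean speed in m/s. With until_force (N) it stops when the force on the tool has changed by that much, and returns True; else False.
- arm.move_j(angles): joint-space move.
- fingers.set_gripper(opening, squeeze=None): finger opening in m; squeeze is the grip in N (None keeps the last); returns when the fingers have stopped.
- arm.wait(seconds).
- arm.ik(position, orientation): joint angles nearest the present ones, or None.
- sensors.observe(): the state.
- optics.capture(name): name is "side" or "top"; returns a dict with "frame" (384x512x3 uint8, red, green, blue), "camera_matrix" (3x3 intrinsics, pixels), "k1" (the pictures are not rectified: a ray, as slopes to the right and down, at radius r is drawn at 1 + k1 r^2 times it, then the intrinsics apply), "cam_to_world" (4x4, takes a point from camera to world coordinates). Camera axes: x right, y down, z forward; pixel columns grow to the right and rows downward; lengths in m; the calibration is good to about 2 mm. A picture is of the moment at which its call begins. There is no depth.
A pose or a line that the arm cannot do raises arm.Unreachable and nothing moves.
- arm.finish_job(): hands the job in, once; it reports no verdict.
The state is a dict: "time_s": time; "qpos": joint angles; "joint_velocities": joint speeds; "joint_efforts": joint torques, N m; "ee_pos": TCP position; "ee_rot": TCP orientation; "force": force on the tool from outside, world axes, zero at the start; "torque": the same for the moment, N m; "finger_gap": finger opening in m.
Only numpy, scipy, OpenCV 4.12 (cv2) and the standard library are available. Lean on these libraries where they do the work, as an engineer would, in place of code of your own. Each camera call takes 0.05 s, during which the arm holds its last target. There are 200 camera calls.

## Working session

There is one attempt and no reset: what is moved stays moved. The work goes in short steps, each a Python script; the robot and the scene stay as the last script left them, time stands still between calls to the robot, and variables do not carry over. Pictures are saved under pics/ and viewed, about 8 in all and at most 12, crops included, and the job is handed in when it is done.

```bash
ls; mkdir -p pics; python3 - <<'E'
from bench import arm, fingers, sensors, optics
import cv2,numpy as np
for n in("top","side"):
    c=optics.capture(n); cv2.imwrite(f"pics/{n}0.png",c["frame"][:,:,::-1])
    print(n,c["camera_matrix"].tolist(),c["k1"],np.round(c["cam_to_world"],4).tolist())
s=sensors.observe(); print(s["time_s"],s["force"],s["finger_gap"],arm.grip_depth,np.round(s["ee_rot"],3).tolist())
a=[cv2.imread(f"pics/{n}0.png") for n in("top","side")]
E
```

```text
pics
top [[422.47704193481457, 0.0, 252.89246367738903], [0.0, 422.47704193481457, 192.5803119310563], [0.0, 0.0, 1.0]] -0.025545629466364208 [[0.0073, -0.9902, 0.1397, 0.3995], [-0.9999, -0.006, 0.0094, -0.0895], [-0.0085, -0.1397, -0.9902, 1.1143], [0.0, 0.0, 0.0, 1.0]]
side [[444.6788348233377, 0.0, 254.3412070585357], [0.0, 444.6788348233377, 197.272961527956], [0.0, 0.0, 1.0]] -0.023195772357296092 [[0.9514, -0.1766, 0.2522, 0.2503], [-0.307, -0.4838, 0.8196, -1.0045], [-0.0227, -0.8572, -0.5145, 0.6885], [0.0, 0.0, 0.0, 1.0]]
0.1 [ 0.63813846 -0.76549707  0.22092831] 0.08549085095389605 0.0187 [[-0.001, 0.342, 0.94], [-0.002, 0.94, -0.342], [-1.0, -0.002, -0.0]]
```

View pics/top0.png

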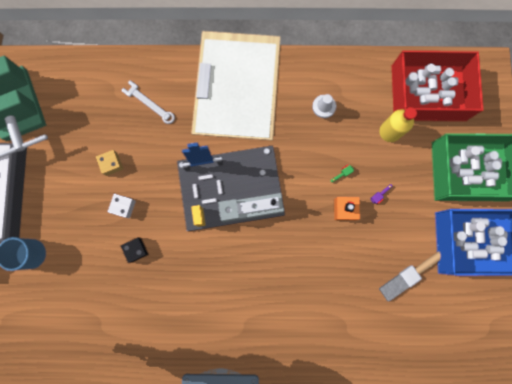

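View pics/side0.png

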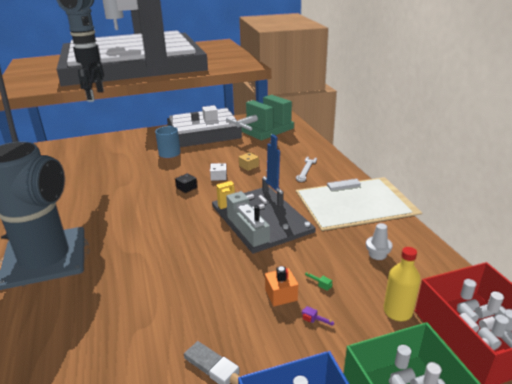

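Top view: the aluminium block is at about (121,206), with brass at (108,162) and black at (134,250). The jig is around (232,188), the keeper at (197,215) and the orange stand with its pin at (348,208). Look-alikes are the green pin at (343,174), the purple pin at (382,194) and the white dotted block, which I take to be the bare aluminium one. I'll check these in an enlarged crop.

```bash
python3 - <<'E'
import cv2,numpy as np
t=cv2.imread("pics/top0.png"); s=cv2.imread("pics/side0.png")
def crop(im,x0,y0,w,h,k): 
    o=cv2.resize(im[y0:y0+h,x0:x0+w],None,fx=k,fy=k,interpolation=cv2.INTER_CUBIC)
    for x in range(x0-x0%10+10,x0+w,10): cv2.line(o,((x-x0)*k,0),((x-x0)*k,5 if x%50 else 12),(0,255,255),1)
    for y in range(y0-y0%10+10,y0+h,10): cv2.line(o,(0,(y-y0)*k),(5 if y%50 else 12,(y-y0)*k),(0,255,255),1)
    return o
C=np.zeros((600,800,3),np.uint8)
def put(o,x,y): C[y:y+o.shape[0],x:x+o.shape[1]]=o
put(crop(t,174,138,115,96,5),0,0)      # 575x480
put(crop(t,90,145,62,120,3),590,0)   #186x360
put(crop(t,328,160,70,68,3),585,375) #210x204
put(crop(s,258,260,44,48,2),480,490)
cv2.imwrite("pics/crop1.png",C)
C=np.zeros((600,800,3),np.uint8)
put(crop(s,205,130,115,120,5),0,0)
put(crop(s,258,260,50,50,4),590,0)
put(crop(s,170,148,70,50,3),588,220)
cv2.imwrite("pics/crop2.png",C)
E
```

```text
(no output)
```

View pics/crop1.png

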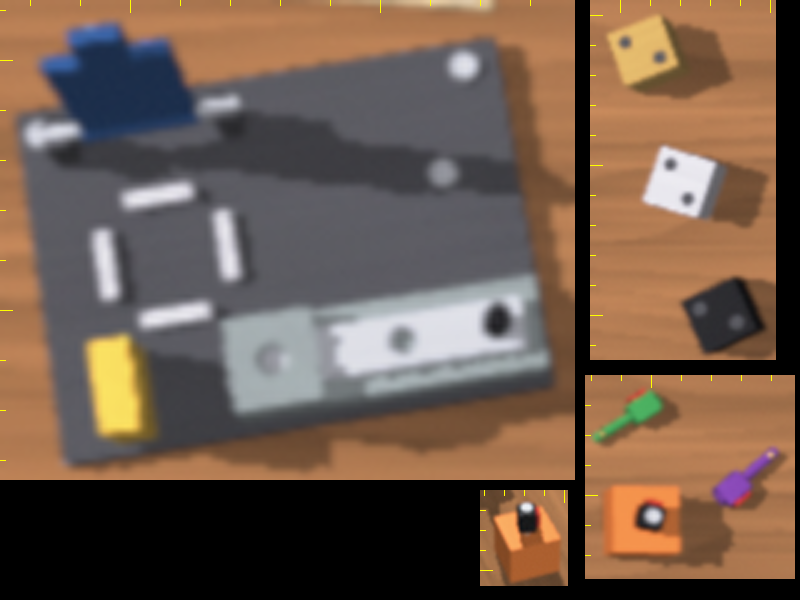

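View pics/crop2.png

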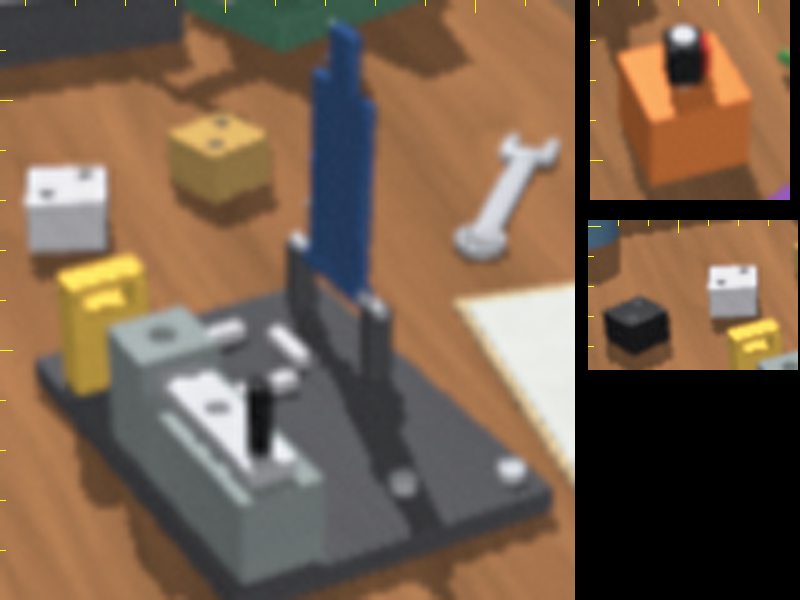

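The crops show the aluminium block (bright, two dots) at top px about (121,206), brass at (108,162) and black at (134,250). The black-headed pin stands in the orange stand at (350,207), with its red button on the far (+x) side, and the green and purple ones lie on the bench. The leaf is roughly upright and the bolt is withdrawn. Next I'll fit the poses.

```bash
cat > h.py <<'E'
import numpy as np,cv2
from scipy.optimize import least_squares
from bench import arm, fingers, sensors, optics
def proj(c,P):
    T=np.linalg.inv(c["cam_to_world"]); p=np.atleast_2d(P)@T[:3,:3].T+T[:3,3]
    s=p[:,:2]/p[:,2:]; s=s*(1+c["k1"]*(s**2).sum(1,keepdims=True)); K=c["camera_matrix"]
    return s*[K[0,0],K[1,1]]+K[:2,2]
def back(c,px,z):   # pixel -> world on plane z
    r=least_squares(lambda q:proj(c,[q[0],q[1],z])[0]-px,[.45,0.]); return r.x
def body(pose,L): # pose x,y,theta(rad); L local points
    a=pose[2]; R=np.array([[np.cos(a),-np.sin(a),0],[np.sin(a),np.cos(a),0],[0,0,1]])
    return np.atleast_2d(L)@R.T+[pose[0],pose[1],0]
def fit(obs,p0): # obs: list (cam, local pts(m), px)
    f=lambda p:np.concatenate([(proj(c,body(p,L))-np.array(q)).ravel() for c,L,q in obs])
    r=least_squares(f,p0,loss='soft_l1'); return r.x,f(r.x).reshape(-1,2)
def cr(u,x0,k,off=0): return x0+(np.array(u)-off+.5)/k-.5
def crop(im,x0,y0,w,h,k): return cv2.resize(im[y0:y0+h,x0:x0+w],None,fx=k,fy=k,interpolation=cv2.INTER_CUBIC)
E
cat > f1.py <<'E'
from h import *
t=optics.capture("top"); s=optics.capture("side")
J=np.array([(32,0,24),(-32,0,24),(0,32,24),(0,-32,24),(-70,-50,85),(-47,-28,85),(-93,-28,85),(-47,-72,85),(90,-190,16),(90,70,16),(-100,70,16),(-100,-190,16)])/1e3
U=np.array([(158,195),(175,314),(106,265),(228,245),(272,358),(220,320),(236,412),(315,307),(497,40),(18,112),(68,465),(553,388)])
qt=np.c_[cr(U[:,0],174,5),cr(U[:,1],138,5)]
JS=np.array([(-70,-50,85),(-93,-28,85),(-47,-28,85),(-47,-72,85),(90,-190,16),(-100,70,16)])/1e3
US=np.array([(163,335),(110,325),(182,308),(220,347),(552,492),(40,362)])
qs=np.c_[cr(US[:,0],205,5),cr(US[:,1],130,5)]
p0=[.42,.02,.13]
for o in ([(t,J,qt)],[(s,JS,qs)],[(t,J,qt),(s,JS,qs)]):
    p,r=fit(o,p0); print("jig",np.round(p,4),np.degrees(p[2]).round(2)); print(np.round(r,1).tolist())
jig=p
B=np.array([(664,146),(723,160),(700,217),(643,201),(671,164),(688,199)])
b=np.c_[cr(B[:,0],90,3,590),cr(B[:,1],145,3)]
L=np.array([(25,25,36),(25,-25,36),(-25,-25,36),(-25,25,36)])/1e3
blk,r=fit([(t,L,b[:4])],[.4,.24,-.2]); print("blk",blk.round(4),np.degrees(blk[2]),r.round(1).tolist())
for i in range(6): print(back(t,b[i],.036).round(4),end=' ')
S=np.array([(616,487),(682,487),(682,553),(616,553)]); q=np.c_[cr(S[:,0],328,3,585),cr(S[:,1],160,3,375)]
std,r=fit([(t,np.array([(28,28,46),(28,-28,46),(-28,-28,46),(-28,28,46)])/1e3,q)],[.4,-.3,0]); print("\nstand",std.round(4),r.round(1).tolist())
print("pin top",back(t,(cr(652,328,3,585),cr(516,160,3,375)),.072))
np.savez("fit.npz",jig=jig,blk=blk,std=std)
# leaf end
print("leafend px",[(a.round(2),proj(t,body(jig,[.065-.152*np.cos(a)*1,0,.059+.152*np.sin(a)]))[0].round(1).tolist(),proj(s,body(jig,[.065-.152*np.cos(a),0,.059+.152*np.sin(a)]))[0].round(1).tolist()) for a in np.arange(1.3,1.86,.1)],"obs",cr(96,174,5),cr(34,138,5),cr(343,205,5),cr(25,130,5))
print("knob top q=0",proj(t,body(jig,[-.07,-.17,.115]))[0],proj(s,body(jig,[-.07,-.17,.115]))[0],"obs",cr(497,174,5),cr(310,138,5),cr(262,205,5),cr(382,130,5))
# overlays
C=np.zeros((600,800,3),np.uint8)
def put(o,x,y): C[y:y+o.shape[0],x:x+o.shape[1]]=o
T=t["frame"][:,:,::-1].copy();S_=s["frame"][:,:,::-1].copy()
put(crop(T,334,193,30,30,13),0,0); put(crop(S_,262,260,40,46,10),395,0)
bb=crop(T,104,190,36,32,5); put(bb,0,400)
g=crop(S_,205,145,50,35,6); put(g,200,390) if False else put(crop(S_,205,150,40,34,4),200,400)
cv2.imwrite("pics/crop3.png",C)
E
python3 f1.py
```

```text
jig [0.5634 0.0408 0.1613] 9.24
[[0.2, -0.1], [0.1, 0.1], [0.1, -0.3], [-0.1, -0.0], [0.3, 0.3], [0.5, 0.1], [-0.0, 0.2], [-0.8, -0.0], [0.2, -0.5], [-0.5, -0.1], [-1.1, 0.0], [0.7, 0.1]]
jig [0.5662 0.0348 0.1459] 8.36
[[-0.0, 0.1], [-0.7, 0.5], [0.6, -0.2], [-0.0, -0.6], [1.0, 0.6], [-0.8, -1.1]]
jig [0.564  0.0401 0.1621] 9.29
[[0.4, -0.3], [0.4, -0.1], [0.4, -0.5], [0.2, -0.2], [0.6, 0.1], [0.8, -0.1], [0.3, -0.0], [-0.5, -0.3], [0.4, -0.8], [-0.2, -0.3], [-0.8, -0.1], [1.0, -0.2], [-0.9, -0.6], [-1.6, -0.1], [-0.5, -0.9], [-0.9, -1.5], [0.1, -1.0], [-2.1, -1.5]]
blk [ 0.5172  0.2625 -0.2791] -15.989463659403683 [[0.1, -0.3], [-1.4, 0.5], [0.1, -0.0], [0.8, -0.2]]
[0.5475 0.2798] [0.5356 0.228 ] [0.4863 0.2455] [0.4997 0.2955] [0.5318 0.2729] [0.5017 0.2566] 
stand [ 0.5122 -0.3236 -0.0091] [[-0.1, -0.1], [-0.2, 0.2], [0.2, 0.1], [0.1, -0.2]]
pin top [ 0.51272223 -0.32048948]
leafend px [(np.float64(1.3), [196.2, 165.0], [258.2, 140.3]), (np.float64(1.4), [195.1, 158.2], [263.1, 138.1]), (np.float64(1.5), [194.1, 151.4], [268.0, 136.3]), (np.float64(1.6), [193.1, 144.7], [272.9, 135.1]), (np.float64(1.7), [192.3, 138.2], [277.7, 134.4]), (np.float64(1.8), [191.6, 132.1], [282.4, 134.2])] obs 192.8 144.4 273.2 134.6
knob top q=0 [277.60702941 200.25924184] [256.87800786 207.55641632] obs 273.0 199.6 257.0 206.0
```

View pics/crop3.png

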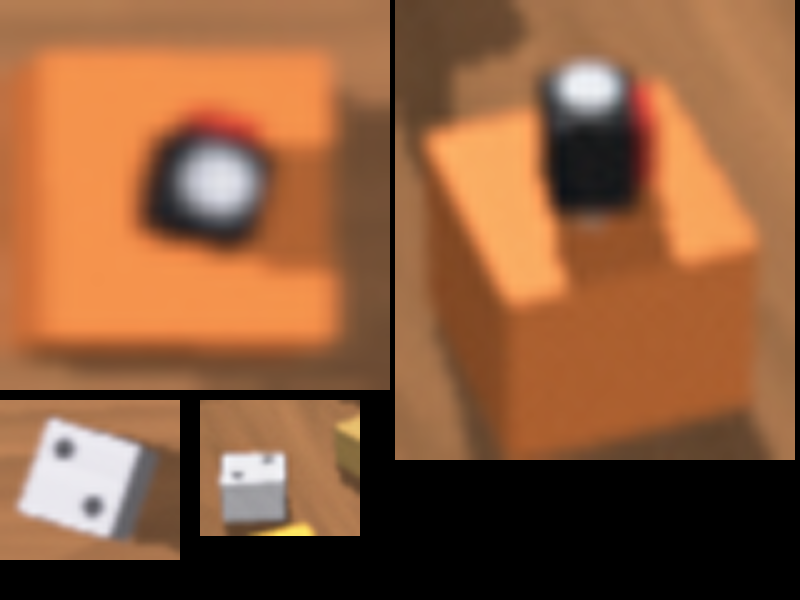

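The pin in the stand is at top px about (350,207). Its button is on its +x face and its yaw is about -13°. The aluminium block's top is centred at px about (119.9,205.1) with yaw about -17°. The leaf is at about 1.6 rad and the bolt at about 0.01 m. Next I'll pick up the block and hover over the nest to check.

```bash
cat >> h.py <<'E'
def R(deg):
    a=np.radians(deg); c,s=np.cos(a),np.sin(a)
    return np.array([[0,c,s],[0,s,-c],[-1,0,0]])
def st(tag=""):
    o=sensors.observe(); print(tag,"t%.1f"%o["time_s"],np.round(o["ee_pos"],4),"F",np.round(o["force"],1),"gap %.4f"%o["finger_gap"]); return o
JIG=np.array([.5634,.0408,.1613]); JD=np.degrees(JIG[2])
def J(x,y,z): return body(JIG,np.array([x,y,z])/1e3)[0]
E
cat > g1.py <<'E'
from h import *
t=optics.capture("top")
b=back(t,(119.8,205.1),.036); print("block",b)
# pin cap triangulated from both views
s=optics.capture("side")
o1=(cr(215,334,13),cr(183,193,13)); o2=(cr(195,262,10),cr(85,260,10))
r=least_squares(lambda P:np.r_[proj(t,P)[0]-o1,proj(s,P)[0]-o2],[.51,-.32,.07]); print("cap",r.x,r.fun, back(t,o1,.075))
fingers.set_gripper(.085,40)
arm.move_pose([*b,.10],R(73)); arm.move_straight([*b,.014],vel=.12); st("down")
fingers.set_gripper(.045,40); st("grip")
arm.move_straight([*b,.15],vel=.2); o=st("lift")
p=J(0,0,0); arm.move_straight([p[0],p[1],.15],vel=.25,attitude=R(JD+90))
arm.move_straight([p[0],p[1],.050],vel=.12); st("hover")
t=optics.capture("top"); s=optics.capture("side")
C=np.zeros((600,800,3),np.uint8)
a=crop(t["frame"][:,:,::-1],180,150,66,80,6); C[:480,:396]=a
a=crop(s["frame"][:,:,::-1],220,160,66,80,6); C[:480,402:798]=a
cv2.imwrite("pics/hover.png",C)
E
python3 g1.py
```

```text
block [0.51689474 0.2639967 ]
cap [ 0.5144688  -0.32098074  0.07268446] [ 0.16447897 -0.67834978 -0.58697908  0.11543344] [ 0.51252491 -0.32001795]
down t3.0 [0.5175 0.2644 0.0149] F [-0.3 -0.1  0.9] gap 0.0851
grip t3.4 [0.518  0.2644 0.0154] F [0.5 1.4 3.4] gap 0.0489
lift t4.2 [0.5157 0.2635 0.1479] F [-0.5  0.4 -2.8] gap 0.0491
hover t6.3 [0.5642 0.0409 0.0511] F [ 0.2  0.5 -1.7] gap 0.0491
```

View pics/hover.png

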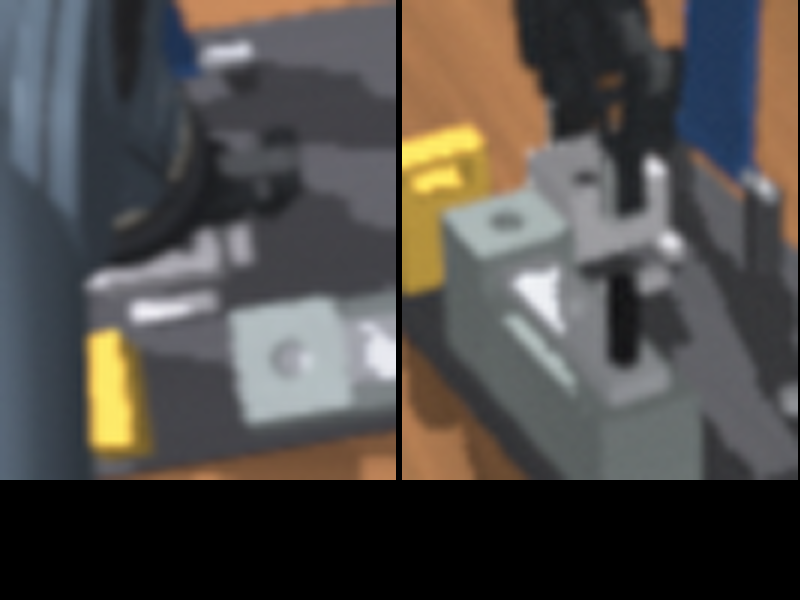

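The hover view mostly hides the block. Its -x,-y corner shows at top-crop (220,260) and at side-crop (575,242), just over the -y and -x rails. I'll lower it with force sensing.

```bash
python3 - <<'E'
from h import *
t=optics.capture("top")
q=proj(t,np.array([J(-25,-25,72),J(25,-25,72)])); print("exp top crop",((q-[180,150])*6).round(0).tolist())
s=optics.capture("side"); q=proj(s,np.array([J(-25,-25,72),J(25,-25,72),J(-25,25,72)])); print("exp side crop",((q-[220,160])*6+[402,0]).round(0).tolist())
p=J(0,0,0)
hit=arm.move_straight([p[0],p[1],.027],vel=.03,until_force=6); st("lower %s"%hit)
E
```

```text
exp top crop [[217.0, 263.0], [200.0, 146.0]]
exp side crop [[565.0, 191.0], [661.0, 164.0], [518.0, 144.0]]
lower True t7.1 [0.563  0.0407 0.0313] F [-0.7  0.4  3.8] gap 0.0492
```

The block came down 15.9 mm below its bench grip height plus the lift, so it is on the nest floor. Next: release it, then close the leaf from behind.

```bash
cat > g2.py <<'E'
from h import *
fingers.set_gripper(.078); st("open"); arm.wait(.3)
p=J(0,0,0); arm.move_straight([p[0],p[1],.245],vel=.2)
t=optics.capture("top"); s=optics.capture("side")
fingers.set_gripper(0.0)
p=J(118,0,0); arm.move_straight([p[0],p[1],.245],vel=.25)
arm.move_straight([p[0],p[1],.170],vel=.2); st("behind")
p=J(-8,0,0); arm.move_straight([p[0],p[1],.170],vel=.15); st("pushed")
p=J(-60,0,0); arm.move_straight([p[0],p[1],.230],vel=.25); arm.wait(.5)
p=J(-70,-215,0); arm.move_straight([p[0],p[1],.20],vel=.25); st("clear")
t2=optics.capture("top"); s2=optics.capture("side")
C=np.zeros((600,800,3),np.uint8)
for i,(c,x,y) in enumerate([(t,180,150),(s,210,130),(t2,180,150),(s2,210,130)]):
    a=crop(c["frame"][:,:,::-1],x,y,99,74,4); C[(i//2)*300:(i//2)*300+296,(i%2)*400:(i%2)*400+396]=a
cv2.imwrite("pics/leaf.png",C)
E
python3 g2.py
```

```text
open t7.5 [0.5612 0.0408 0.0293] F [-0.7 -0.7  0. ] gap 0.0779
behind t11.0 [0.6789 0.0596 0.171 ] F [ 0.9 -0.2  1.2] gap -0.0003
pushed t11.9 [0.5565 0.0395 0.1709] F [-0.3  0.4 -0.5] gap 0.0000
clear t13.9 [ 0.5288 -0.1817  0.2003] F [-0.3  0.3 -0. ] gap 0.0001
```

View pics/leaf.png

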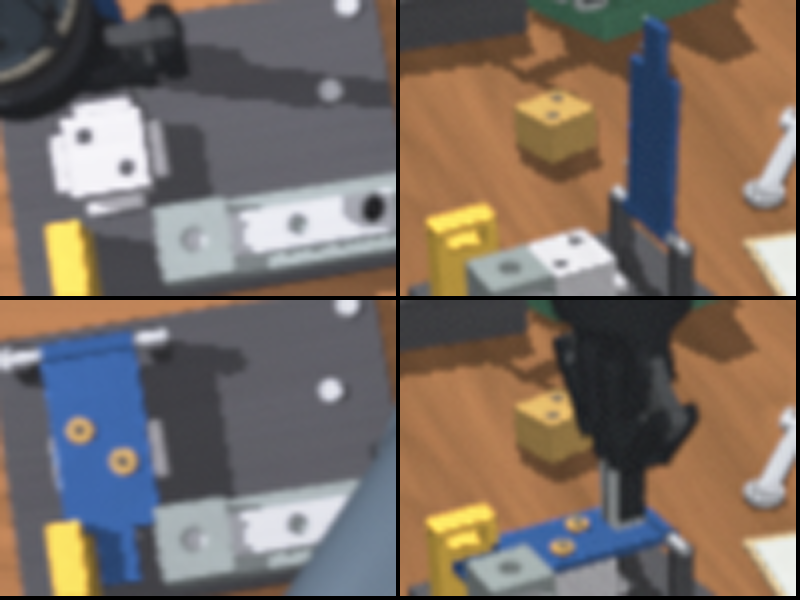

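Block seated between the rails (top-left tile). The leaf now lies closed, with its tongue between the guide block and keeper (bottom tiles). Next I'll push the bolt home.

```bash
cat > g3.py <<'E'
from h import *
def jy(o): 
    a=JIG[2]; d=np.array(o["ee_pos"][:2])-JIG[:2]; return np.array([d@[np.cos(a),np.sin(a)],d@[-np.sin(a),np.cos(a)]])*1e3
arm.move_straight(J(-70,-215,90),vel=.15); st("low")
for i in range(3):
    hit=arm.move_straight(J(-70,-108,90),vel=.06,until_force=16); o=st("push %s"%hit); print(jy(o))
    if jy(o)[1]>-122: break
arm.wait(.3)
arm.move_straight(J(-70,-150,90),vel=.15); arm.move_straight(J(-70,-160,200),vel=.25)
p=np.array([.5135,-.3205]); 
arm.move_pose([p[0],p[1]-.0,.16],R(-13)) if False else None
arm.move_straight(J(-70,-270,200),vel=.25); st()
t=optics.capture("top"); s=optics.capture("side")
C=np.zeros((600,800,3),np.uint8)
a=crop(t["frame"][:,:,::-1],190,175,100,60,6)[:, :600]; C[:360,:600]=a
a=crop(s["frame"][:,:,::-1],205,150,100,60,4); C[360:600,:400]=a
cv2.imwrite("pics/bolt.png",C)
E
python3 g3.py
```

```text
low t14.9 [ 0.5295 -0.1828  0.0911] F [-0.9 -0.3  1. ] gap -0.0004
push True t16.5 [ 0.5124 -0.0857  0.0899] F [-0.5 -3.   1.9] gap 0.0001
[ -70.63207646 -116.67207452]
 t18.3 [ 0.5366 -0.2363  0.1979] F [-0.9 -0.3 -0.6] gap 0.0001
```

View pics/bolt.png

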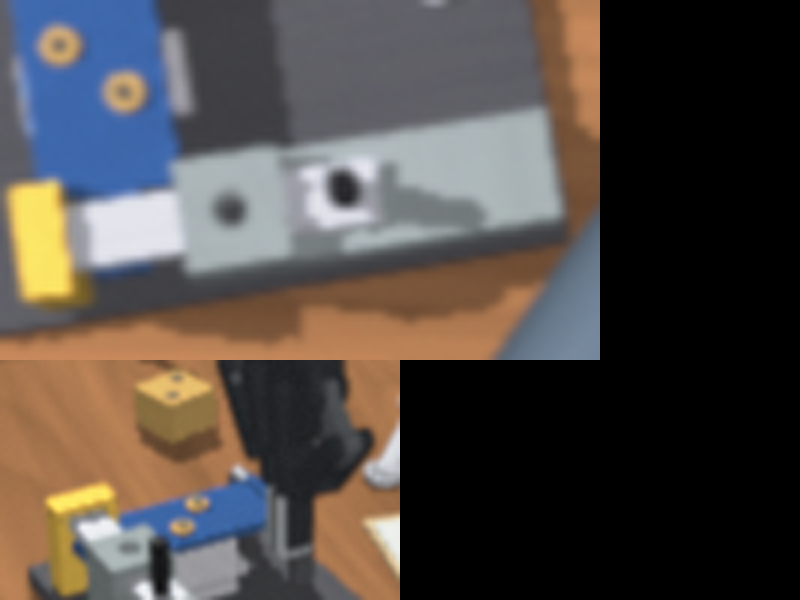

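The bolt stopped at jig y -116.7, which matches fully home, and it sits in the keeper. The hole at crop (230,208) is now open and dark. Next I'll grasp the pin with the jaws along its x axis, lift it, and hover just above the hole.

```bash
cat > g4.py <<'E'
from h import *
A=R(-13); p=[.5128,-.3202]
fingers.set_gripper(.055,40)
arm.move_pose([*p,.14],A); arm.move_straight([*p,.0495],vel=.08,until_force=6); st("at pin")
fingers.set_gripper(.015,40); st("grip")
hit=arm.move_straight([*p,.16],vel=.12); st("lift %s"%hit)
h=J(-70,-50,0); arm.move_straight([h[0],h[1],.16],vel=.2)
arm.move_straight([h[0],h[1],.137],vel=.1); st("hover"); print(h)
t=optics.capture("top"); s=optics.capture("side")
C=np.zeros((600,800,3),np.uint8)
C[:600,:400]=crop(s["frame"][:,:,::-1],215,165,40,60,10)
C[:480,410:790]=crop(t["frame"][:,:,::-1],205,175,76,96,5)
q=proj(s,np.array([[h[0],h[1],.085],[h[0],h[1],.0935]])); print("side crop exp hole,tip",((q-[215,165])*10).round(0).tolist())
cv2.imwrite("pics/pin.png",C)
E
python3 g4.py
```

```text
at pin t21.9 [ 0.5133 -0.3206  0.0504] F [-0.6 -0.3 -0.7] gap 0.0552
grip t22.3 [ 0.513  -0.3206  0.0506] F [-1.2  0.3  4.5] gap 0.0188
lift False t23.4 [ 0.5123 -0.3198  0.1587] F [ 0.2 -0.1 -1.6] gap 0.0193
hover t25.4 [ 0.5016 -0.0201  0.136 ] F [-1.5  0.4  0.2] gap 0.0191
[ 0.50233872 -0.01979307  0.        ]
side crop exp hole,tip [[210.0, 309.0], [208.0, 282.0]]
```

View pics/pin.png

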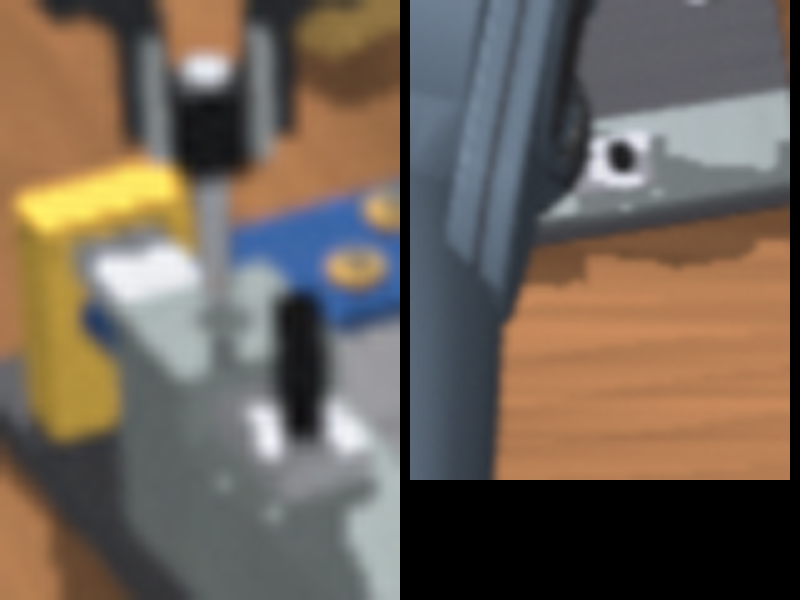

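The pin is held upright with its button squeezed (gap about 19 mm). In the side crop the shank axis runs at x≈216 near the tip and the hole centre is at about (226,319), so the pin needs roughly 2 mm more in +x. I'll shift it and lower with a force-guarded search.

```bash
cat > g5.py <<'E'
from h import *
c=np.array([.5038,-.0202]); ok=False
offs=[(0,0)]+[(r*np.cos(a),r*np.sin(a)) for r in(.0015,.003) for a in np.radians(np.arange(0,360,60))]
for dx,dy in offs:
    q=c+[dx,dy]
    arm.move_straight([*q,.134],vel=.1)
    hit=arm.move_straight([*q,.112],vel=.03,until_force=5); o=st("try %.4f %.4f %s"%(dx,dy,hit))
    if o["ee_pos"][2]<.122: ok=True; break
    if o["time_s"]>48: break
print("in",ok)
E
python3 g5.py
```

```text
try 0.0000 0.0000 False t26.6 [ 0.5039 -0.0202  0.1122] F [ 0.6  0.2 -1.2] gap 0.0189
in True
```

```bash
cat > g6.py <<'E'
from h import *
q=[.5038,-.0202]
for i in range(3):
    hit=arm.move_straight([*q,.0875],vel=.03,until_force=8); o=st("down %s"%hit)
    if o["ee_pos"][2]<.092: break
E
python3 g6.py
```

```text
down True t27.3 [ 0.5033 -0.0201  0.0895] F [-0.5  0.4  3.7] gap 0.0194
```

Contact came at TCP z 0.0895, against a predicted 0.0896 with the head on the block. Releasing, retreating and checking.

```bash
cat > g7.py <<'E'
from h import *
fingers.set_gripper(.045); st("open"); arm.wait(.4)
q=[.5038,-.0202]; arm.move_straight([*q,.20],vel=.12); st("up")
arm.move_straight([.45,-.25,.25],vel=.25); st("away")
t=optics.capture("top"); s=optics.capture("side")
C=np.zeros((600,800,3),np.uint8)
C[:560,:400]=crop(s["frame"][:,:,::-1],205,150,50,70,8)
C[:480,410:800]=crop(t["frame"][:,:,::-1],185,155,65,80,6)
cv2.imwrite("pics/end.png",C)
E
python3 g7.py
```

```text
open t27.7 [ 0.502  -0.0199  0.0879] F [-0.7  1.6  0.8] gap 0.0450
up t29.2 [ 0.5033 -0.0201  0.199 ] F [ 0.5  0.2 -0.3] gap 0.0450
away t30.3 [ 0.45   -0.249   0.2495] F [-0.7  0.1 -0.1] gap 0.0454
```

View pics/end.png

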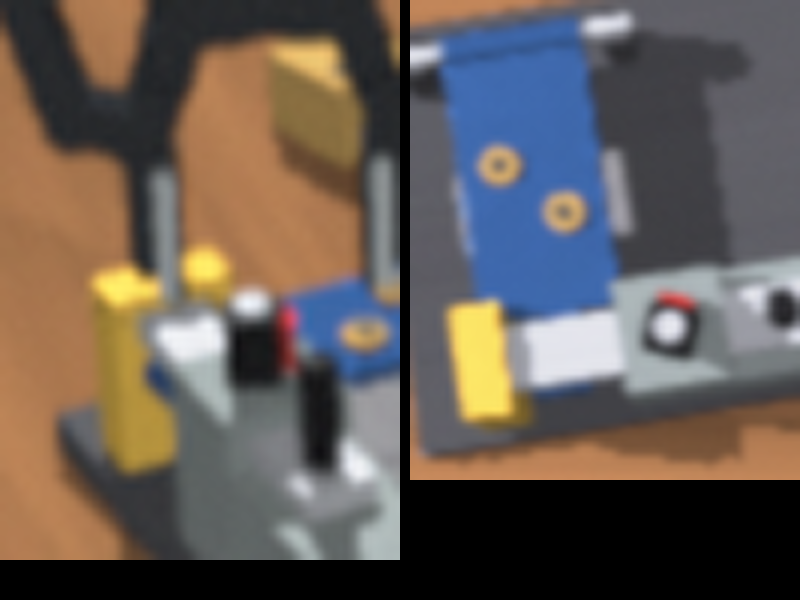

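The pin's head sits flat on the guide block (side crop (253,340), top crop (670,325)) with the red button out. The bolt is in the keeper, the leaf is closed, and the gripper is clear of everything. Handing in.

```bash
python3 -c "
from bench import arm
arm.finish_job()"
```

```text
the job is handed in; nothing more can be done
```

I did every step and handed the job in at about 30 s of the 72 s allowed. The system reported no verdict.

**What I did:** I set the aluminium block in the nest, pushed the blue leaf shut from behind, and slid the bolt home. I then lowered the ball-lock pin through the guide block with its button squeezed and let go.

**Last checks:**
- **Block:** it touched down 15.9 mm above its bench height, against 16 mm for the nest floor. The picture taken before the leaf was closed showed it between the rails.
- **Leaf:** the pictures show it lying closed with its tongue under the bolt. I did not measure its angle.
- **Bolt:** the push stopped at jig y -116.7 mm, where fully home was estimated at -117.5 mm. The picture shows the bolt in the keeper.
- **Pin:** the head touched the block at TCP height 0.0895 m, against a predicted 0.0896 m. The last picture shows it flat and upright with the red button out, and the gripper well clear.
- **Brass and black blocks:** I kept the arm away from both. The brass block appears in later pictures, but I did not measure the position of either again.

**Disagreement:** the two cameras differed by about 3 to 6 mm on the jig position. I used the top camera, then moved the pin about 2 mm in +x from the side view before lowering it. It went in on the first try.

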